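Pack the spice tins in the tin rack and close the end stop

TASK

Stand the two loose rectangular spice tins upright on the wooden tin rack, in a row with the large tin that already stands there by the fixed end wall: the taller of the two next to the large tin, the shorter one after it. Then slide the rack's end stop up until the whole row is snug between the wall and the stop, with no gaps left. Do not knock any tin over and leave everything else on the counter where it is.

Things in the scene. Friction and masses are not known exactly. Their poses are not given: they have to be found in the camera images.
- rack: Fixed wooden tin rack. Origin at counter level on its centre line; z up, x across, y along the row. Deck top 15 mm above the counter, 80 mm wide (x) between two lips that stand 6 mm above it and 7 mm thick. Fixed end wall 14 mm thick, 110 mm high, inner face at y = -125 mm; deck ends at y = +156 mm; the sliding stop is on the +y side. Tins stand with their 60 mm sides along x.
- stop (a joint): Sliding end stop: dark wooden plate 74 mm wide, 10 mm thick, top 90 mm above the counter. Value in m, 0 to 0.12, grows as it slides towards the wall (rack -y); clear gap wall to stop = 0.210 minus value, at the start 0.16 to 0.21. Stays where left; takes about 3 N to slide, a few more when pushing tins. The three tins together are 108 mm thick.
- stop_grip (a point): Point in the stop's grip fin, an upright board 12 mm thick (rack x), 50 mm long (rack y), standing out from the middle of the stop's outer face, top 90 mm above the counter. The point is mid-thickness, 36 mm outward (rack +y) of the stop's inner face, 15 mm below the fin's top. Axes as the rack's. Pinch the fin from above or push its outer end, 24 mm farther out.
- tin_large_mid (a point): Centre of the large steel tin that already stands on the rack, up to 8 mm from the wall: 60 mm (its x) by 40 mm thick (its y) by 120 mm high, about 0.3 kg. Loose; z up.
- tin_tall_mid (a point): Centre of the taller of the two loose rectangular steel tins, standing upright on the counter: 60 mm (its x) by 36 mm thick (its y) by 110 mm high, about 0.26 kg; z up.
- tin_short_mid (a point): Centre of the shorter of the two loose rectangular steel tins, standing upright on the counter: 60 mm (its x) by 32 mm thick (its y) by 80 mm high, about 0.2 kg; z up.
- cup: Blue enamel cup, 84 mm wide, 80 mm high, handle on its +y side; a bystander. Origin under its centre.
- canister: Round steel canister with a closed flip-top lid, 72 mm wide, 95 mm high; a bystander. Origin under its centre.
- potholder: Dark pot holder disc lying flat, 140 mm wide, 10 mm thick; a bystander. Origin under its centre.
Things that resemble listed ones, but are neither listed nor needed, are in the scene too. What is shaped like the part that bears tin_large_mid but yellow is not meant.

How it is judged:
By the outcome, as a careful person would: the job done as asked, in the order asked, and still so for the second after the job is handed in, with the robot touching nothing.
It also fails if it takes over 67 s, if anything falls off the work surface, if the arm or the gripper's body presses on something with over 40 N, if the wrist force passes 120 N, or if a joint passes its speed limit or range.

ROBOT

A 6-joint arm with a two-finger parallel gripper is mounted at the origin on the work surface. World frame = base frame: x ahead of the robot, y to its left, z up, the work surface at z = 0. Lengths are in m, angles in degrees, forces in N, time in s.
With the tool pointing down it reaches from about 0.325 to 0.85 m from the base axis. Payload 4.4 kg.
Tool frame: the origin (TCP) lies midway between the tips of the shut fingers; the grasp point (between the pads) lies 19 mm behind it (ctrl.grip_point_offset is the distance from the TCP to the grasp point, in m); z points along the fingers, y is the line along which they close (so a half turn about z gives the same grasp; the last joint's range is limited). The gripper opens to 94 mm and grips with 3 to 60 N. Pads are 16 mm wide; open, the fingers measure 119 mm over their backs; the gripper's body (75 mm by 177 mm) begins 78 mm behind the grasp point.
Start: joints at [-78.065, 11.837, 88.321, -0, 79.842, -8.623], TCP at [0.202, -0.538, 0.205] pointing down, gripper open.
Joint ranges: [-156.59, 156.59], [-49.26, 127.26], [12.9, 141.05], [-63.56, 243.56], [4.71, 150.69], [-161.64, 161.64]. Speed limits (degrees/s): [159.86, 159.86, 180, 180, 180, 180].

INTERFACE

Orientations are given as [roll, pitch, yaw] about the fixed x, y, z axes, in that order (R = Rz(yaw) Ry(pitch) Rx(roll)).
In Python, from bench import monitor, viewer, order, ctrl gives the robot as it stands.
- The arm moves only by the shell command python3 -m handwheel 'ROWS'. ROWS is JSON, a list of rows, each an object with "slide": the shift along the world's x, y, z in cm, a list of three; "spin": the turn about the world's z in rad; "grip": the opening, from 0 (shut) to 1 (fully open). In form: [{"slide": [tx, ty, tz], "spin": spin, "grip": grip}, ...]. A call has 1 to 10 rows; each row is the pose to reach, as a shift and turn from the pose commanded when the call began; what a row does not reach only later rows make up. A row lasts 1/10 s, in which the tool goes at most 50 mm and 8.59 degrees, less where a joint would pass 70% of its speed; a pose out of reach is approached as far as the arm can. A call with a gripper value outside its range is refused whole. The fingers move at their own pace and stop on an object; the grip force is fixed at half the most. Time passes only in rows, so rows that repeat a pose let the fingers close. It gives the time, the measured TCP pose, the force, the opening and the grip force at its end, in the units of the state.
- monitor.get_obs(): the state, without advancing time (a new reading comes with each control period).
- viewer.get_image(name): name is "scene" or "top" or "wrist"; returns a dict with "img" (400x640x3 uint8, red, green, blue), "depth" (400x640 float32, m along the optical axis (not along the pixel's ray), 0 where there is no reading), "vertical_fov" (degrees; the focal length in pixels is half the picture's height over the tangent of half this angle, whatever the lens; pixels are square), "cx", "cy" (the principal point, pixels), "camera_from_world" (4x4, takes a point from world to camera coordinates); the wrist camera has in their place "T_tool_cam" (4x4, takes a point from camera to tool coordinates, whose origin is the TCP and whose axes are the flange's). Camera axes: x right, y up, looking along -z (the intrinsics and any distortion apply to the point x, -y, -z); pixel columns grow to the right and rows downward; lengths in m; the calibration is good to about 2 mm. A picture is of the moment at which its call begins: read the wrist's pose just before it.
- order.close_job(): hands the job in; it is judged then, once.
Trained networks look in a picture, given as the dict that the camera call returned (one of the last four; its "shot" number tells which), for a name from the list of things; names that differ only in an ending like _2 or _b are one class to them, and where a whole thing is asked for, a point or a joint stands for the part that bears it (a point fixed in the world has none). Each returns a list of dicts, best first, with "confidence" (0 to 1); they miss things now and then, are a little off and sometimes report something else, mostly with a low value. They report only what shows in the picture. A call takes as long as a camera call. They do not tell look-alikes from the thing itself.
- viewer.cut_out(query, picture): "mask" (400x640 bool, what is visible of it) and "point" ([column, row] in pixels, amid what is visible of it).
The state is a dict: "time": time; "qpos": joint angles; "qvel": joint speeds; "joint_torque": joint torques, N m; "tool_pos": TCP position; "tcp_rot": TCP orientation; "wrist_force": force on the tool from outside, world axes, zero at the start; "torque": the same for the moment, N m; "finger_gap": finger opening in m; "gripper_force": force on a finger pad.
Only numpy, scipy, OpenCV 4.12 (cv2) and the standard library are available. Lean on these libraries where they do the work, as an engineer would, in place of code of your own. Each camera call takes 0.05 s, during which the arm holds its last target. There are 200 camera calls.

## Working session

There is one attempt and no reset: what is moved stays moved. The work goes in short steps, Python scripts to look and compute and a shell command to move; the robot and the scene stay as the last step left them, time stands still between calls to the robot, and variables do not carry over. Pictures are saved under pics/ and viewed, at most 10 in all, crops included, and the job is handed in when it is done.

```bash
mkdir -p pics; cat > h.py <<'E'
import numpy as np, cv2
from scipy.spatial.transform import Rotation as Ro
from bench import monitor, viewer, order, ctrl
def cam(p):
    if "camera_from_world" in p: return np.linalg.inv(np.array(p["camera_from_world"]))
    s=p["st"]; T=np.eye(4); T[:3,:3]=Ro.from_euler('xyz',s["tcp_rot"],degrees=True).as_matrix(); T[:3,3]=s["tool_pos"]
    return T@np.array(p["T_tool_cam"])
def shot(n):
    s=monitor.get_obs(); p=viewer.get_image(n); p["st"]=s; return p
def cloud(p):
    d=p["depth"]; f=200/np.tan(np.radians(p["vertical_fov"])/2)
    v,u=np.mgrid[0:400,0:640]
    P=np.stack([(u-p["cx"])/f*d,-(v-p["cy"])/f*d,-d],-1)
    T=cam(p); W=P@T[:3,:3].T+T[:3,3]; W[d<=0]=np.nan; return W
def save(p,n): cv2.imwrite("pics/"+n,p["img"][:,:,::-1])
E
python3 - <<'E'
from h import *
print(monitor.get_obs())
for n in("top","scene"):
    p=shot(n); save(p,n+"0.png"); print(n,{k:v for k,v in p.items() if k not in("img","depth","st")})
    W=cloud(p)
    np.save(n+"W.npy",W)
    for q in ["rack","stop","stop_grip","tin_large_mid","tin_tall_mid","tin_short_mid","cup","canister","potholder"]:
        for r in viewer.cut_out(q,p):
            w=W[r["mask"]]; w=w[~np.isnan(w[:,0])]
            if len(w)<10: continue
            zt=np.percentile(w[:,2],97); t=w[w[:,2]>zt-.008]
            rc=cv2.minAreaRect((t[:,:2]*1000).astype(np.float32))
            print(q,round(r["confidence"],2),np.round(r["point"]),len(w),"ztop",round(zt,3),"rect",np.round(rc[0]),np.round(rc[1]),round(rc[2],1), np.median(p["img"][r["mask"]],0))
E
```

```text
{'time': 0.0, 'qpos': array([-7.80640988e+01,  1.18851626e+01,  8.84041714e+01, -5.90938408e-04,
        7.98417665e+01, -8.62397521e+00]), 'qvel': array([-0.06326264,  0.02318906,  0.02265887, -0.02043445,  0.07317414,
       -0.00689986]), 'joint_torque': array([ 1.53212230e-03, -3.70871472e+01, -2.81419981e+01,  6.98613748e-02,
        3.61037767e-02, -1.67309786e-04]), 'tool_pos': array([ 0.20173957, -0.5375825 ,  0.20428697]), 'tcp_rot': array([-1.79870294e+02, -1.90835338e-02,  2.05599597e+01]), 'wrist_force': array([0.11240044, 0.58521835, 0.41754779]), 'torque': array([ 0.00440489,  0.02031806, -0.01073733]), 'gripper_force': 0.0, 'finger_gap': 0.09399252155958872}
top {'vertical_fov': 42.01991608671755, 'cx': 331.43880205110776, 'cy': 197.77984178341268, 'camera_from_world': array([[ 0.01559695, -0.99985427, -0.00694105, -0.05335524],
       [ 0.99392185,  0.01474706,  0.10909574, -0.52742369],
       [-0.10897748, -0.00860042,  0.99400701, -1.33547065],
       [ 0.        ,  0.        ,  0.        ,  1.        ]]), 'shot': 1}
rack 0.7 [240. 194.] 3545 ztop 0.109 rect [561. 
[... 1631 characters left out ...]
1 rect [526. 271.] [71. 61.] 7.8 [58. 40. 29.]
tin_large_mid 0.63 [389. 202.] 1169 ztop 0.136 rect [553.  72.] [61. 40.] 14.5 [111.  98.  83.]
tin_large_mid 0.61 [319. 225.] 1406 ztop 0.121 rect [570. -71.] [40. 60.] 24.6 [144. 111.  12.]
tin_tall_mid 0.72 [254. 218.] 1228 ztop 0.111 rect [ 526. -204.] [36. 60.] 63.5 [130. 122. 109.]
tin_short_mid 0.65 [174. 203.] 755 ztop 0.082 rect [ 467. -375.] [59. 33.] 21.1 [124. 116. 104.]
cup 0.65 [244. 288.] 2248 ztop 0.08 rect [ 670. -229.] [84. 83.] 76.8 [60. 78. 95.]
canister 0.92 [213. 147.] 1306 ztop 0.095 rect [ 325. -290.] [71. 72.] 33.2 [133. 125. 111.]
potholder 0.87 [332. 170.] 2156 ztop 0.012 rect [390. -13.] [137. 136.] 14.8 [69. 61. 50.]
```

View pics/top0.png

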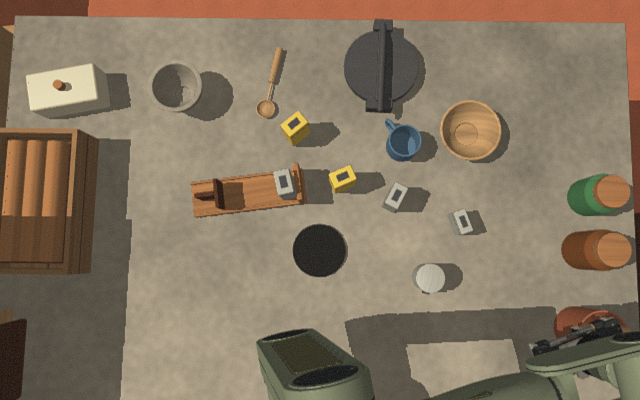

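View pics/scene0.png

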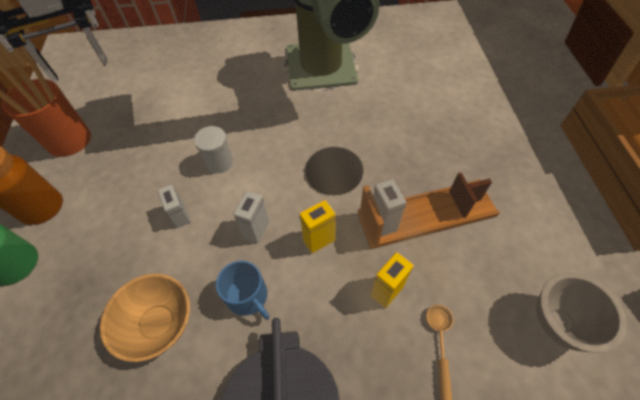

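The tall tin is at top-view pixel (397,195), the short one at (462,221) and the large one on the rack at (283,181). The yellow tins are decoys. I'll move above the tall tin.

```bash
python3 -m handwheel '[{"slide":[4,4,0],"spin":0.1,"grip":1},{"slide":[8,8,0],"spin":0.2,"grip":1},{"slide":[12,12,0],"spin":0.3,"grip":1},{"slide":[16,16,0],"spin":0.4,"grip":1},{"slide":[19,19.5,0],"spin":0.5,"grip":1},{"slide":[22,22.5,0],"spin":0.6,"grip":1},{"slide":[25.5,26,0],"spin":0.7,"grip":1},{"slide":[29,29.5,0],"spin":0.751,"grip":1},{"slide":[32.6,33.3,0],"spin":0.751,"grip":1},{"slide":[32.6,33.3,0],"spin":0.751,"grip":1}]'
cat >> h.py <<'E'
def top(q,p,W,show=True):
    for r in viewer.cut_out(q,p):
        w=W[r["mask"]]; w=w[~np.isnan(w[:,0])]
        if len(w)<10: continue
        zt=np.percentile(w[:,2],95); t=w[w[:,2]>zt-.006]
        rc=cv2.minAreaRect((t[:,:2]*1000).astype(np.float32))
        print(q,round(r["confidence"],2),np.round(r["point"]),len(w),"ztop",round(zt,3),"rect",np.round(rc[0],1),np.round(rc[1]),round(rc[2],1))
E
python3 - <<'E'
from h import *
p=shot("wrist"); save(p,"w1.png"); W=cloud(p); top("tin_tall_mid",p,W); s=p["st"]; print(s["time"],s["tool_pos"],s["tcp_rot"])
p=shot("wrist"); W=cloud(p); top("tin_short_mid",p,W)
E
```

```text
time: 2.0
tool_pos: [0.5304, -0.2018, 0.2056]
tcp_rot: [180.0, -0.1, 63.9]
wrist_force: [0.1, -1.1, 0.2]
finger_gap: 0.0941
gripper_force: 0.0
tin_tall_mid 0.68 [322. 197.] 4260 ztop 0.11 rect [ 526.4 -205.2] [36. 60.] 62.9
2.0 [ 0.53040303 -0.20177458  0.20559947] [ 1.79959428e+02 -8.21389800e-02  6.38567658e+01]
tin_short_mid 0.59 [335. 362.] 2129 ztop 0.08 rect [ 513.5 -295.3] [231.  59.] 59.6
```

```bash
python3 -m handwheel '[{"slide":[-0.3,-0.3,-2],"spin":-0.01,"grip":1},{"slide":[-0.3,-0.3,-5],"spin":-0.01,"grip":1},{"slide":[-0.3,-0.3,-8],"spin":-0.01,"grip":1},{"slide":[-0.3,-0.3,-11],"spin":-0.01,"grip":1},{"slide":[-0.3,-0.3,-13],"spin":-0.01,"grip":1},{"slide":[-0.3,-0.3,-14.5],"spin":-0.01,"grip":1},{"slide":[-0.3,-0.3,-14.5],"spin":-0.01,"grip":1},{"slide":[-0.3,-0.3,-14.5],"spin":-0.01,"grip":1}]'
```

```text
time: 3.0
tool_pos: [0.5248, -0.2095, 0.061]
tcp_rot: [180.0, 0.0, 62.9]
wrist_force: [0.2, 0.1, 0.7]
finger_gap: 0.094
gripper_force: 0.0
```

```bash
python3 -m handwheel '[{"slide":[0,0,0],"spin":0,"grip":0.5},{"slide":[0,0,0],"spin":0,"grip":0.5},{"slide":[0,0,0],"spin":0,"grip":0.5},{"slide":[0,0,0],"spin":0,"grip":0.5},{"slide":[0,0,0],"spin":0,"grip":0.5},{"slide":[0,0,0],"spin":0,"grip":0.5}]'
```

```text
time: 3.6
tool_pos: [0.5251, -0.2083, 0.0608]
tcp_rot: [180.0, 0.0, 63.0]
wrist_force: [-0.5, 0.1, 1.6]
finger_gap: 0.0602
gripper_force: 30.0
```

```bash
python3 -m handwheel '[{"slide":[0,0,2],"spin":0,"grip":0.5},{"slide":[0,0,5],"spin":0,"grip":0.5},{"slide":[0,0,9],"spin":0,"grip":0.5},{"slide":[0,0,13],"spin":0,"grip":0.5},{"slide":[0,1,16.5],"spin":0,"grip":0.5},{"slide":[0,3,19],"spin":0.05,"grip":0.5},{"slide":[0,6,19],"spin":0.15,"grip":0.5},{"slide":[0.5,10,19],"spin":0.25,"grip":0.5},{"slide":[1,14,19],"spin":0.35,"grip":0.5},{"slide":[1.5,18,19],"spin":0.45,"grip":0.5}]'
python3 -m handwheel '[{"slide":[0.2,4,0],"spin":0.1,"grip":0.5},{"slide":[0.4,8,0],"spin":0.164,"grip":0.5},{"slide":[0.5,12,0],"spin":0.164,"grip":0.5},{"slide":[0.5,15.5,0],"spin":0.164,"grip":0.5},{"slide":[0.5,18,0],"spin":0.164,"grip":0.5},{"slide":[0.5,18,0],"spin":0.164,"grip":0.5},{"slide":[0.5,18,0],"spin":0.164,"grip":0.5}]'
python3 - <<'E'
from h import *
p=shot("wrist"); save(p,"w2.png"); W=cloud(p); np.save("w2.npy",W)
for q in("tin_large_mid","tin_tall_mid","rack"): top(q,p,W)
s=p["st"]; print(s["time"],s["tool_pos"],s["tcp_rot"])
E
```

```text
time: 4.6
tool_pos: [0.5392, -0.0269, 0.2495]
tcp_rot: [-179.9, -0.0, 89.0]
wrist_force: [0.1, 0.8, -2.1]
finger_gap: 0.0601
gripper_force: 30.0
time: 5.3
tool_pos: [0.5442, 0.1517, 0.2494]
tcp_rot: [-179.9, 0.0, 98.3]
wrist_force: [0.3, 0.0, -3.2]
finger_gap: 0.0597
gripper_force: 30.0
tin_large_mid 0.72 [438. 262.] 1049 ztop 0.11 rect [680.8  72.8] [11.  6.] 71.0
tin_large_mid 0.55 [312. 363.] 1903 ztop 0.119 rect [561.9 -46.9] [44. 19.] 2.9
tin_tall_mid 0.82 [323. 252.] 15836 ztop 0.299 rect [543.3 161.7] [60. 37.] 8.3
tin_tall_mid 0.75 [183. 252.] 3472 ztop 0.01 rect [416.   88.2] [251.  92.] 62.1
rack 0.75 [319.  95.] 14627 ztop 0.089 rect [530.  235.7] [ 73. 129.] 8.1
5.3 [0.54424829 0.15173729 0.2494302 ] [-1.79888929e+02  4.34944586e-02  9.82774178e+01]
```

View pics/w2.png

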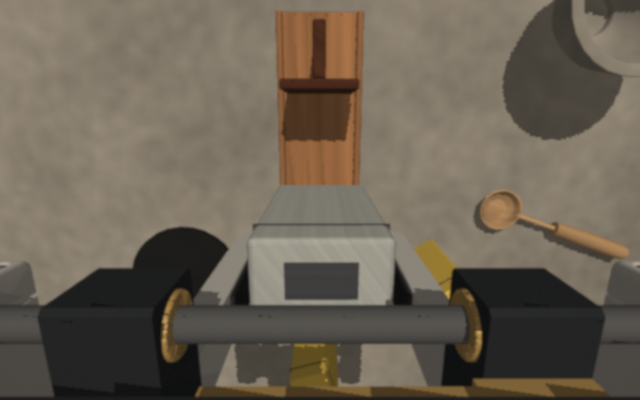

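The gripper holds the tin, with its top at about (322,275) and its front face above. The rack deck and stop are visible at (320,100), but the large tin is hidden. The tin's offset in the hand looks larger than expected, so I'll check its tilt.

```bash
python3 - <<'E'
from h import *
W=np.load("w2.npy"); s=monitor.get_obs()
T=np.eye(4); T[:3,:3]=Ro.from_euler('xyz',s["tcp_rot"],degrees=True).as_matrix(); T[:3,3]=s["tool_pos"]
a=np.radians(8.2); ux=np.array([np.cos(a),np.sin(a)]); uy=np.array([-np.sin(a),np.cos(a)])
d=W-s["tool_pos"]; X=d[...,:2]@ux; Y=d[...,:2]@uy; Z=W[...,2]
def fit(A,b): return np.linalg.lstsq(np.c_[A,np.ones(len(A))],b,rcond=None)[0]
for r in range(190,310,6): print(r,np.round(1000*np.array([X[r,322],Y[r,322],Z[r,322]]),1))
m=(slice(240,300),slice(262,385)); x,y,z=X[m].ravel(),Y[m].ravel(),Z[m].ravel(); k=z>.29
print("top slope z~x,y",fit(np.c_[x[k],y[k]],z[k]))
# rack: deck lips/stop in rack coords rel est origin
o=np.array([.5407,.1707]); R=W[...,:2]-o; rx,ry=R@ux,R@uy
k=(abs(Z-.015)<.005)&(abs(rx)<.06)&(ry>.0)&(ry<.09); print("deck",k.sum(),Z[k].mean())
k=(abs(Z-.09)<.004)&(ry>0)&(ry<.2)&(abs(rx)<.06); print("stop x",rx[k].min(),rx[k].max(),"y",ry[k].min(),ry[k].max())
k=(abs(Z-.021)<.003)&(ry>0.02)&(ry<.09)&(abs(rx)<.07); print("lips",rx[k].min(),rx[k].max())
p=shot("top"); W=cloud(p); top("tin_large_mid",p,W); top("rack",p,W)
save(p,"top2.png")
E
```

```text
190 [  0.6  22.5 209.2]
196 [  0.6  22.5 225.7]
202 [  0.6  22.4 239.8]
208 [  0.6  22.5 252.9]
214 [  0.6  22.6 264.3]
220 [  0.6  22.1 272.7]
226 [  0.6  22.1 281.5]
232 [  0.5  22.  289.1]
238 [  0.5  21.8 295.9]
244 [  0.5  19.8 297.3]
250 [  0.5  17.7 298.3]
256 [  0.5  14.7 297.1]
262 [  0.6  12.5 298.1]
268 [  0.6   9.9 298.1]
274 [  0.6   7.2 297.8]
280 [  0.6   5.1 298.8]
286 [  0.6   1.9 297.8]
292 [  0.6  -0.8 297.7]
298 [  0.6  -2.7 299.2]
304 [  0.6  -6.1 297.9]
top slope z~x,y [-0.0032554  -0.0273012   0.29805693]
deck 5140 0.014556283317090295
stop x -0.037851582219720174 0.03529951574335463 y 0.0710299619178205 0.1303781811733853
lips -0.04844362858005001 0.045435807282418285
tin_large_mid 0.91 [295. 124.] 639 ztop 0.124 rect [703.5  50.6] [40. 59.] 41.8
tin_large_mid 0.55 [285. 184.] 536 ztop 0.138 rect [555.2  71.2] [59. 39.] 14.5
rack 0.85 [259. 193.] 2189 ztop 0.109 rect [543.6 106.2] [ 93. 162.] 14.2
```

The tin is upright in the hand, with its centre 4 mm beyond the TCP along rack y. Lowering it next to the large tin.

```bash
python3 -m handwheel '[{"slide":[0.1,-1.5,0],"spin":0,"grip":0.5},{"slide":[0.28,-3.9,0],"spin":0,"grip":0.5},{"slide":[0.28,-3.9,-2],"spin":0,"grip":0.5},{"slide":[0.28,-3.9,-5],"spin":0,"grip":0.5},{"slide":[0.28,-3.9,-8],"spin":0,"grip":0.5},{"slide":[0.28,-3.9,-11],"spin":0,"grip":0.5},{"slide":[0.28,-3.9,-14],"spin":0,"grip":0.5},{"slide":[0.28,-3.9,-16],"spin":0,"grip":0.5},{"slide":[0.28,-3.9,-16.8],"spin":0,"grip":0.5},{"slide":[0.28,-3.9,-16.8],"spin":0,"grip":0.5}]'
```

```text
time: 6.65
tool_pos: [0.5469, 0.1117, 0.0814]
tcp_rot: [-179.9, 0.0, 98.1]
wrist_force: [-0.9, 0.0, -2.9]
finger_gap: 0.0598
gripper_force: 30.0
```

```bash
python3 -m handwheel '[{"slide":[0,0,-0.3],"spin":0,"grip":0.5},{"slide":[0,0,-0.5],"spin":0,"grip":0.5},{"slide":[0,0,-0.5],"spin":0,"grip":0.5}]'
```

```text
time: 6.95
tool_pos: [0.5484, 0.1126, 0.0784]
tcp_rot: [179.9, 0.0, 98.2]
wrist_force: [-0.4, 0.3, -2.8]
finger_gap: 0.0601
gripper_force: 30.0
```

```bash
python3 -m handwheel '[{"slide":[0,0,-0.1],"spin":0,"grip":0.5},{"slide":[0,0,-0.1],"spin":0,"grip":0.5}]'
```

```text
time: 7.15
tool_pos: [0.5479, 0.1127, 0.0768]
tcp_rot: [180.0, 0.0, 98.2]
wrist_force: [0.1, 0.1, -2.5]
finger_gap: 0.06
gripper_force: 30.0
```

```bash
python3 -m handwheel '[{"slide":[0,0,-0.1],"spin":0,"grip":0.5},{"slide":[0,0,-0.1],"spin":0,"grip":0.5},{"slide":[0,0,-0.1],"spin":0,"grip":0.5}]'
```

```text
time: 7.45
tool_pos: [0.5481, 0.1127, 0.0758]
tcp_rot: [180.0, 0.0, 98.2]
wrist_force: [0.1, -0.3, -0.4]
finger_gap: 0.0598
gripper_force: 30.0
```

```bash
python3 -m handwheel '[{"slide":[0,0,0],"spin":0,"grip":1},{"slide":[0,0,0],"spin":0,"grip":1},{"slide":[0,0,0],"spin":0,"grip":1},{"slide":[0,0,2],"spin":0,"grip":1},{"slide":[0,0,6],"spin":0,"grip":1},{"slide":[0,0,10],"spin":0,"grip":1},{"slide":[0,0,14],"spin":0,"grip":1},{"slide":[0,0,17],"spin":0,"grip":1},{"slide":[0,0,17],"spin":0,"grip":1}]'
python3 - <<'E'
from h import *
p=shot("wrist"); save(p,"w3.png"); W=cloud(p); np.save("w3.npy",W)
for q in("tin_tall_mid","tin_large_mid"): top(q,p,W)
print(p["st"]["time"],p["st"]["tool_pos"])
E
```

```text
time: 8.35
tool_pos: [0.5512, 0.1128, 0.2517]
tcp_rot: [179.3, 0.1, 98.2]
wrist_force: [0.2, -0.3, 1.3]
finger_gap: 0.0941
gripper_force: 0.0
tin_tall_mid 0.85 [318. 182.] 3400 ztop 0.125 rect [547.6 116. ] [60. 36.] 8.2
tin_large_mid 0.94 [312. 231.] 3345 ztop 0.135 rect [552.6  72.7] [60. 40.] 14.0
tin_large_mid 0.71 [312. 358.] 2350 ztop 0.12 rect [569.4 -69.5] [39. 58.] 24.0
tin_large_mid 0.71 [450. 235.] 1589 ztop 0.12 rect [711.8  63. ] [16. 60.] 51.6
8.35 [0.55124328 0.11284019 0.25169787]
```

View pics/w3.png

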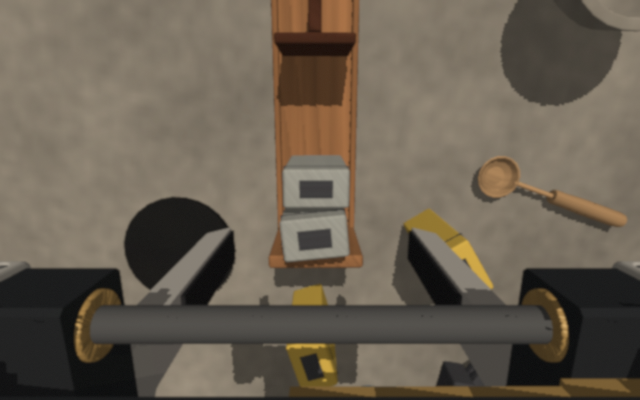

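The tall tin (317,185) stands in front of the large tin (313,235), which is slightly rotated. The rest of the deck up to the stop (315,40) is free. Next is the short tin.

```bash
python3 -m handwheel '[{"slide":[-0.3,-2,0],"spin":0.02,"grip":1},{"slide":[-1.1,-7,0],"spin":0.05,"grip":1},{"slide":[-1.9,-12,0],"spin":0.08,"grip":1},{"slide":[-2.7,-17,0],"spin":0.1,"grip":1},{"slide":[-3.5,-22,0],"spin":0.12,"grip":1},{"slide":[-4.4,-27,0],"spin":0.14,"grip":1},{"slide":[-5.3,-32,0],"spin":0.16,"grip":1},{"slide":[-6.2,-37,-1],"spin":0.18,"grip":1},{"slide":[-7,-42,-3],"spin":0.2,"grip":1},{"slide":[-7.8,-46.5,-5],"spin":0.205,"grip":1}]'
python3 -m handwheel '[{"slide":[-0.2,-2.3,0],"spin":0,"grip":1},{"slide":[-0.2,-2.3,0],"spin":0,"grip":1},{"slide":[-0.2,-2.3,0],"spin":0,"grip":1},{"slide":[-0.2,-2.3,0],"spin":0,"grip":1}]'
python3 - <<'E'
from h import *
p=shot("wrist"); W=cloud(p)
for q in("tin_short_mid",): top(q,p,W)
print(p["st"]["time"],p["st"]["tool_pos"],p["st"]["tcp_rot"])
E
```

```text
time: 9.5
tool_pos: [0.4699, -0.3445, 0.1968]
tcp_rot: [-179.9, -0.1, 109.9]
wrist_force: [0.0, 0.5, 0.0]
finger_gap: 0.0939
gripper_force: 0.0
time: 9.9
tool_pos: [0.4693, -0.3646, 0.1986]
tcp_rot: [-180.0, -0.1, 110.0]
wrist_force: [-0.4, -0.4, 0.4]
finger_gap: 0.094
gripper_force: 0.0
tin_short_mid 0.9 [314. 198.] 3134 ztop 0.08 rect [ 466.5 -376.1] [60. 32.] 20.4
9.9 [ 0.46931653 -0.36464527  0.19863129] [-1.79980551e+02 -1.05229120e-01  1.10009960e+02]
```

```bash
python3 -m handwheel '[{"slide":[-0.3,-1.1,-1],"spin":0.007,"grip":1},{"slide":[-0.3,-1.1,-4],"spin":0.007,"grip":1},{"slide":[-0.3,-1.1,-7],"spin":0.007,"grip":1},{"slide":[-0.3,-1.1,-10],"spin":0.007,"grip":1},{"slide":[-0.3,-1.1,-13],"spin":0.007,"grip":1},{"slide":[-0.3,-1.1,-15],"spin":0.007,"grip":1},{"slide":[-0.3,-1.1,-15.9],"spin":0.007,"grip":1},{"slide":[-0.3,-1.1,-15.9],"spin":0.007,"grip":1},{"slide":[-0.3,-1.1,-15.9],"spin":0.007,"grip":1}]'
```

```text
time: 10.9
tool_pos: [0.4669, -0.3779, 0.0413]
tcp_rot: [180.0, 0.1, 110.4]
wrist_force: [-0.1, -0.0, 0.6]
finger_gap: 0.0943
gripper_force: 0.0
```

```bash
python3 -m handwheel '[{"slide":[0,0,0],"spin":0,"grip":0.5},{"slide":[0,0,0],"spin":0,"grip":0.5},{"slide":[0,0,0],"spin":0,"grip":0.5},{"slide":[0,0,0],"spin":0,"grip":0.5},{"slide":[0,0,0],"spin":0,"grip":0.5},{"slide":[0,0,0],"spin":0,"grip":0.5}]'
```

```text
time: 11.5
tool_pos: [0.4665, -0.3774, 0.0408]
tcp_rot: [180.0, 0.0, 110.3]
wrist_force: [0.0, 0.1, 1.4]
finger_gap: 0.0598
gripper_force: 30.0
```

```bash
python3 -m handwheel '[{"slide":[0,0,2],"spin":0,"grip":0.5},{"slide":[0,0,5],"spin":0,"grip":0.5},{"slide":[0,0,9],"spin":0,"grip":0.5},{"slide":[0,0,13],"spin":0,"grip":0.5},{"slide":[0.2,1.5,16.5],"spin":0,"grip":0.5},{"slide":[0.5,4,19],"spin":-0.02,"grip":0.5},{"slide":[1,8,19],"spin":-0.04,"grip":0.5},{"slide":[1.5,12,19],"spin":-0.06,"grip":0.5},{"slide":[2.1,16,19],"spin":-0.08,"grip":0.5},{"slide":[2.7,20,19],"spin":-0.1,"grip":0.5}]'
python3 -m handwheel '[{"slide":[0.6,4,0],"spin":-0.02,"grip":0.5},{"slide":[1.2,8.5,0],"spin":-0.04,"grip":0.5},{"slide":[1.8,13,0],"spin":-0.06,"grip":0.5},{"slide":[2.4,17.5,0],"spin":-0.08,"grip":0.5},{"slide":[3,22,0],"spin":-0.1,"grip":0.5},{"slide":[3.6,26,0],"spin":-0.111,"grip":0.5},{"slide":[4.2,30,0],"spin":-0.111,"grip":0.5},{"slide":[4.8,33,0],"spin":-0.111,"grip":0.5},{"slide":[4.8,33,0],"spin":-0.111,"grip":0.5},{"slide":[4.8,33,0],"spin":-0.111,"grip":0.5}]'
python3 -m handwheel '[{"slide":[0,0,0],"spin":0,"grip":0.5},{"slide":[0,0,0],"spin":0,"grip":0.5}]'
python3 - <<'E'
from h import *
p=shot("wrist"); W=cloud(p); s=p["st"]; print(s["time"],s["tool_pos"],s["tcp_rot"])
a=np.radians(8.2); ux=np.array([np.cos(a),np.sin(a)]); uy=np.array([-np.sin(a),np.cos(a)])
d=W-s["tool_pos"]; Y=d[...,:2]@uy
for r in range(190,280,8): print(r,np.round(1000*np.array([Y[r,322],W[r,322,2]]),1))
E
```

```text
time: 12.5
tool_pos: [0.4927, -0.1755, 0.2297]
tcp_rot: [-179.9, -0.1, 104.5]
wrist_force: [0.6, 0.0, -2.2]
finger_gap: 0.0602
gripper_force: 30.0
time: 13.5
tool_pos: [0.5406, 0.153, 0.2295]
tcp_rot: [-179.9, 0.0, 98.3]
wrist_force: [-0.8, -0.4, -1.9]
finger_gap: 0.0601
gripper_force: 30.0
time: 13.7
tool_pos: [0.5411, 0.1515, 0.2302]
tcp_rot: [-180.0, 0.0, 98.2]
wrist_force: [-0.5, 0.2, -1.7]
finger_gap: 0.0597
gripper_force: 30.0
13.7 [0.54111607 0.1514812  0.23016858] [-1.79965592e+02  1.83785507e-02  9.81518713e+01]
190 [-17.3  12.1]
198 [ 17.4 196.4]
206 [ 17.1 214.4]
214 [ 17.  230.6]
222 [ 16.9 244.4]
230 [ 16.5 255.5]
238 [ 16.2 265.2]
246 [ 14.1 269.1]
254 [ 10.4 269.1]
262 [  6.9 269.3]
270 [  3.3 269.6]
278 [ -0.9 268.7]
```

```bash
python3 -m handwheel '[{"slide":[0,0.2,-2],"spin":0,"grip":0.5},{"slide":[0,0.2,-5],"spin":0,"grip":0.5},{"slide":[0,0.2,-8],"spin":0,"grip":0.5},{"slide":[0,0.2,-11],"spin":0,"grip":0.5},{"slide":[0,0.2,-14],"spin":0,"grip":0.5},{"slide":[0,0.2,-16],"spin":0,"grip":0.5},{"slide":[0,0.2,-16.9],"spin":0,"grip":0.5},{"slide":[0,0.2,-17.2],"spin":0,"grip":0.5},{"slide":[0,0.2,-17.2],"spin":0,"grip":0.5},{"slide":[0,0.2,-17.2],"spin":0,"grip":0.5}]'
```

```text
time: 14.75
tool_pos: [0.5427, 0.1548, 0.06]
tcp_rot: [179.8, 0.0, 98.2]
wrist_force: [0.9, 0.4, -1.7]
finger_gap: 0.0601
gripper_force: 30.0
```

```bash
python3 -m handwheel '[{"slide":[0,0,-0.1],"spin":0,"grip":0.5},{"slide":[0,0,-0.1],"spin":0,"grip":0.5},{"slide":[0,0,-0.1],"spin":0,"grip":0.5}]'
```

```text
time: 15.05
tool_pos: [0.5416, 0.1549, 0.0579]
tcp_rot: [179.9, 0.0, 98.3]
wrist_force: [-0.2, 0.3, -2.2]
finger_gap: 0.0596
gripper_force: 30.0
```

```bash
python3 -m handwheel '[{"slide":[0,0,-0.15],"spin":0,"grip":0.5},{"slide":[0,0,-0.15],"spin":0,"grip":0.5},{"slide":[0,0,-0.15],"spin":0,"grip":0.5}]'
```

```text
time: 15.35
tool_pos: [0.5412, 0.1548, 0.0558]
tcp_rot: [-180.0, 0.0, 98.3]
wrist_force: [-1.0, 0.6, -2.1]
finger_gap: 0.0597
gripper_force: 30.0
```

```bash
python3 -m handwheel '[{"slide":[0,0,-0.1],"spin":0,"grip":0.5},{"slide":[0,0,-0.1],"spin":0,"grip":0.5},{"slide":[0,0,-0.1],"spin":0,"grip":0.5}]'
```

```text
time: 15.65
tool_pos: [0.5413, 0.1548, 0.0558]
tcp_rot: [-180.0, 0.0, 98.3]
wrist_force: [-3.5, -0.7, 5.6]
finger_gap: 0.0596
gripper_force: 30.0
```

```bash
python3 -m handwheel '[{"slide":[0,0,0.1],"spin":0,"grip":1},{"slide":[0,0,0.1],"spin":0,"grip":1},{"slide":[0,0,0.1],"spin":0,"grip":1},{"slide":[0,0,2],"spin":0,"grip":1},{"slide":[0,0,6],"spin":0,"grip":1},{"slide":[0,0,10],"spin":0,"grip":1},{"slide":[0,0,14],"spin":0,"grip":1},{"slide":[0,0,17],"spin":0,"grip":1},{"slide":[0,0,17],"spin":0,"grip":1},{"slide":[0,0,17],"spin":0,"grip":1}]'
python3 - <<'E'
from h import *
p=shot("wrist"); save(p,"w4.png"); W=cloud(p); np.save("w4.npy",W)
for q in("tin_short_mid","tin_tall_mid","tin_large_mid","stop"): top(q,p,W)
print(p["st"]["time"],p["st"]["tool_pos"])
E
```

```text
time: 16.65
tool_pos: [0.5416, 0.1548, 0.2252]
tcp_rot: [179.9, 0.0, 98.3]
wrist_force: [-0.1, 0.0, -0.3]
finger_gap: 0.094
gripper_force: 0.0
tin_short_mid 0.63 [319. 184.] 2802 ztop 0.095 rect [540.8 156.4] [59. 32.] 8.6
tin_tall_mid 0.86 [320. 235.] 3822 ztop 0.125 rect [547.7 116.2] [60. 36.] 8.3
tin_large_mid 0.77 [317. 283.] 2824 ztop 0.135 rect [551.   79.4] [60. 29.] 9.7
tin_large_mid 0.58 [315. 366.] 1841 ztop 0.101 rect [559.3 -43.3] [39. 10.] 10.0
stop 0.72 [320.  82.] 2348 ztop 0.09 rect [524.9 270.3] [74. 59.] 8.3
16.65 [0.54164037 0.15477451 0.22519061]
```

View pics/w4.png

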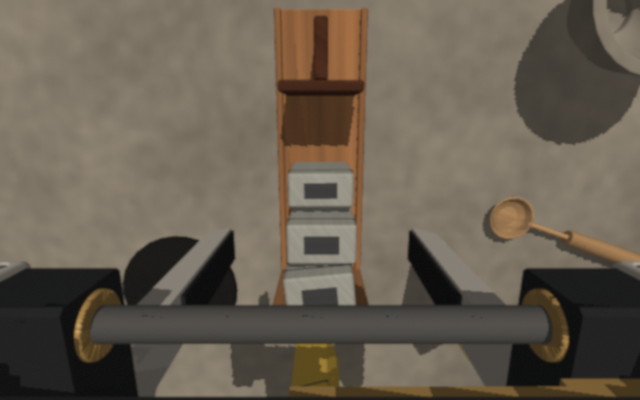

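All three tins are upright in order: short (320,187), tall (320,240), large (317,285). The stop plate is at (320,87). Next I'll pinch the fin.

```bash
python3 -m handwheel '[{"slide":[-0.5,4,0],"spin":0,"grip":0.6},{"slide":[-1.2,8,0],"spin":0,"grip":0.6},{"slide":[-1.75,12.1,0],"spin":0,"grip":0.6},{"slide":[-1.75,12.1,-2],"spin":0,"grip":0.6},{"slide":[-1.75,12.1,-5],"spin":0,"grip":0.6},{"slide":[-1.75,12.1,-9],"spin":0,"grip":0.6},{"slide":[-1.75,12.1,-13],"spin":0,"grip":0.6},{"slide":[-1.75,12.1,-16],"spin":0,"grip":0.6},{"slide":[-1.75,12.1,-16.8],"spin":0,"grip":0.6},{"slide":[-1.75,12.1,-16.8],"spin":0,"grip":0.6}]'
```

```text
time: 17.9
tool_pos: [0.5221, 0.2751, 0.0548]
tcp_rot: [-179.7, 0.0, 98.2]
wrist_force: [-1.0, 0.2, 0.1]
finger_gap: 0.0564
gripper_force: 0.0
```

```bash
python3 -m handwheel '[{"slide":[0,0,0],"spin":0,"grip":0},{"slide":[0,0,0],"spin":0,"grip":0},{"slide":[0,0,0],"spin":0,"grip":0},{"slide":[0,0,0],"spin":0,"grip":0},{"slide":[0,0,0],"spin":0,"grip":0},{"slide":[0,0,0],"spin":0,"grip":0},{"slide":[0,0,0],"spin":0,"grip":0},{"slide":[0,0,0],"spin":0,"grip":0}]'
```

```text
time: 18.7
tool_pos: [0.5239, 0.2758, 0.0572]
tcp_rot: [180.0, -0.0, 98.2]
wrist_force: [-0.5, 0.2, 2.2]
finger_gap: 0.012
gripper_force: 30.0
```

```bash
python3 -m handwheel '[{"slide":[0.07,-0.5,0],"spin":0,"grip":0},{"slide":[0.19,-1.3,0],"spin":0,"grip":0},{"slide":[0.3,-2.1,0],"spin":0,"grip":0},{"slide":[0.42,-2.9,0],"spin":0,"grip":0},{"slide":[0.53,-3.7,0],"spin":0,"grip":0},{"slide":[0.65,-4.5,0],"spin":0,"grip":0},{"slide":[0.76,-5.3,0],"spin":0,"grip":0},{"slide":[0.86,-6,0],"spin":0,"grip":0},{"slide":[0.91,-6.3,0],"spin":0,"grip":0},{"slide":[0.91,-6.3,0],"spin":0,"grip":0}]'
```

```text
time: 19.7
tool_pos: [0.5332, 0.2113, 0.0572]
tcp_rot: [180.0, 0.1, 98.2]
wrist_force: [-1.9, 0.4, 6.8]
finger_gap: 0.0115
gripper_force: 30.0
```

```bash
python3 -m handwheel '[{"slide":[0.03,-0.2,0],"spin":0,"grip":0},{"slide":[0.06,-0.4,0],"spin":0,"grip":0},{"slide":[0.09,-0.6,0],"spin":0,"grip":0},{"slide":[0.12,-0.8,0],"spin":0,"grip":0},{"slide":[0.14,-1,0],"spin":0,"grip":0},{"slide":[0.17,-1.2,0],"spin":0,"grip":0},{"slide":[0.2,-1.4,0],"spin":0,"grip":0},{"slide":[0.23,-1.6,0],"spin":0,"grip":0},{"slide":[0.26,-1.8,0],"spin":0,"grip":0},{"slide":[0.26,-1.8,0],"spin":0,"grip":0}]'
```

```text
time: 20.7
tool_pos: [0.5356, 0.195, 0.0572]
tcp_rot: [180.0, -0.1, 98.2]
wrist_force: [-2.0, 6.2, 5.5]
finger_gap: 0.0115
gripper_force: 30.0
```

```bash
python3 -m handwheel '[{"slide":[0.01,-0.1,0],"spin":0,"grip":0},{"slide":[0.03,-0.2,0],"spin":0,"grip":0},{"slide":[0.04,-0.3,0],"spin":0,"grip":0},{"slide":[0.06,-0.4,0],"spin":0,"grip":0},{"slide":[0.06,-0.4,0],"spin":0,"grip":0}]'
```

```text
time: 21.2
tool_pos: [0.5361, 0.1914, 0.0572]
tcp_rot: [180.0, -0.1, 98.2]
wrist_force: [-2.4, 6.0, 5.4]
finger_gap: 0.0119
gripper_force: 30.0
```

```bash
python3 -m handwheel '[{"slide":[0.01,-0.1,0],"spin":0,"grip":0},{"slide":[0.02,-0.15,0],"spin":0,"grip":0},{"slide":[0.02,-0.15,0],"spin":0,"grip":0}]'
```

```text
time: 21.5
tool_pos: [0.5363, 0.1902, 0.0572]
tcp_rot: [180.0, -0.1, 98.2]
wrist_force: [-2.7, 7.5, 5.9]
finger_gap: 0.0119
gripper_force: 30.0
```

```bash
python3 -m handwheel '[{"slide":[0.01,-0.1,0],"spin":0,"grip":0},{"slide":[0.02,-0.15,0],"spin":0,"grip":0},{"slide":[0.02,-0.15,0],"spin":0,"grip":0}]'
```

```text
time: 21.8
tool_pos: [0.5365, 0.1887, 0.0572]
tcp_rot: [180.0, -0.1, 98.2]
wrist_force: [-1.9, 7.6, 4.2]
finger_gap: 0.0115
gripper_force: 30.0
```

```bash
python3 -m handwheel '[{"slide":[0.01,-0.1,0],"spin":0,"grip":0},{"slide":[0.01,-0.1,0],"spin":0,"grip":0}]'
```

```text
time: 22.0
tool_pos: [0.5366, 0.1884, 0.0572]
tcp_rot: [180.0, -0.2, 98.2]
wrist_force: [-1.3, 9.0, 5.2]
finger_gap: 0.0117
gripper_force: 30.0
```

```bash
python3 -m handwheel '[{"slide":[0.01,-0.1,0],"spin":0,"grip":0},{"slide":[0.02,-0.15,0],"spin":0,"grip":0},{"slide":[0.02,-0.15,0],"spin":0,"grip":0}]'
```

```text
time: 22.3
tool_pos: [0.5366, 0.1882, 0.0572]
tcp_rot: [179.9, -0.3, 98.2]
wrist_force: [-2.5, 13.0, 4.5]
finger_gap: 0.0118
gripper_force: 30.0
```

```bash
python3 -m handwheel '[{"slide":[0.01,-0.1,0],"spin":0,"grip":0},{"slide":[0.01,-0.1,0],"spin":0,"grip":0},{"slide":[0.01,-0.1,0],"spin":0,"grip":0}]'; python3 - <<'E'
from h import *
p=shot("top"); W=cloud(p); save(p,"top5.png")
for q in("tin_large_mid",): top(q,p,W)
i=p["img"][140:240,180:340]; cv2.imwrite("pics/top5c.png",cv2.resize(i,None,fx=5,fy=5,interpolation=2)[:,:,::-1])
E
```

```text
time: 22.6
tool_pos: [0.5366, 0.1881, 0.0572]
tcp_rot: [179.9, -0.4, 98.2]
wrist_force: [-1.9, 15.2, 4.2]
finger_gap: 0.0116
gripper_force: 30.0
tin_large_mid 0.87 [285. 183.] 468 ztop 0.139 rect [555.6  65.1] [60. 39.] 8.0
tin_large_mid 0.81 [296. 124.] 609 ztop 0.124 rect [703.8  50.2] [40. 59.] 40.1
tin_large_mid 0.73 [343. 177.] 502 ztop 0.124 rect [572.4 -71.6] [39. 59.] 26.2
tin_large_mid 0.29 [250. 189.] 131 ztop 0.094 rect [543.  157.5] [72. 11.] 9.5
```

View pics/top5c.png

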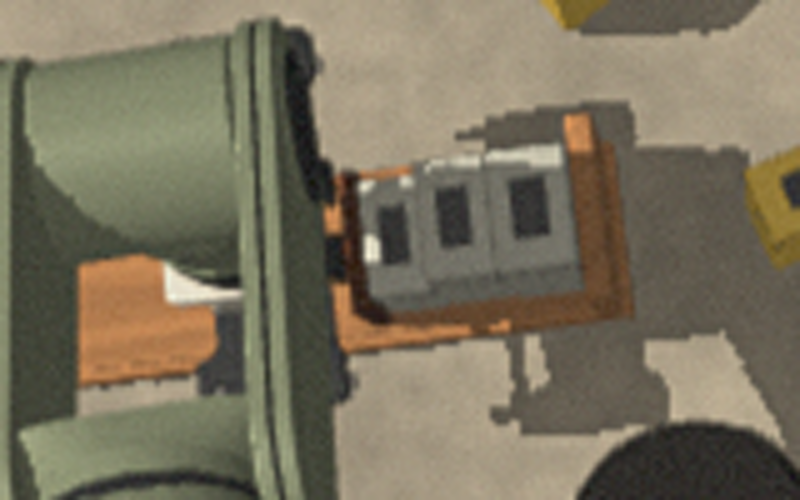

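The row is closed up between wall and stop (crop, x 350–580), with the large tin now square. Releasing the fin and lifting away.

```bash
python3 -m handwheel '[{"slide":[0,0,0],"spin":0,"grip":0.5},{"slide":[0,0,0],"spin":0,"grip":0.5},{"slide":[0,0,0],"spin":0,"grip":0.5},{"slide":[0,0,0],"spin":0,"grip":0.5},{"slide":[0,0,2],"spin":0,"grip":0.5},{"slide":[0,0,6],"spin":0,"grip":0.5},{"slide":[0,0,10],"spin":0,"grip":0.5},{"slide":[0,0,14],"spin":0,"grip":0.5},{"slide":[0,0,17],"spin":0,"grip":0.5},{"slide":[0,0,17],"spin":0,"grip":0.5}]'
python3 - <<'E'
from h import *
p=shot("wrist"); save(p,"w6.png"); W=cloud(p)
for q in("tin_short_mid","tin_tall_mid","tin_large_mid","stop"): top(q,p,W)
E
```

```text
time: 23.7
tool_pos: [0.5405, 0.1843, 0.2328]
tcp_rot: [179.4, 0.0, 98.2]
wrist_force: [-0.0, -0.0, -0.3]
finger_gap: 0.0468
gripper_force: 0.0
tin_short_mid 0.62 [313. 237.] 2060 ztop 0.095 rect [543.5 138.1] [60. 34.] 9.3
tin_tall_mid 0.81 [317. 277.] 3213 ztop 0.125 rect [549.1 104.8] [60. 36.] 8.7
tin_large_mid 0.73 [309. 369.] 1476 ztop 0.075 rect [540.5  76. ] [ 38. 252.] 9.3
tin_large_mid 0.68 [311. 305.] 299 ztop 0.135 rect [555.7  49.5] [55.  5.] 7.6
tin_large_mid 0.58 [420. 279.] 79 ztop 0.03 rect [681.6  74.1] [4. 1.] 42.5
stop 0.84 [316. 205.] 2427 ztop 0.09 rect [537.2 183.5] [73. 60.] 8.1
```

View pics/w6.png

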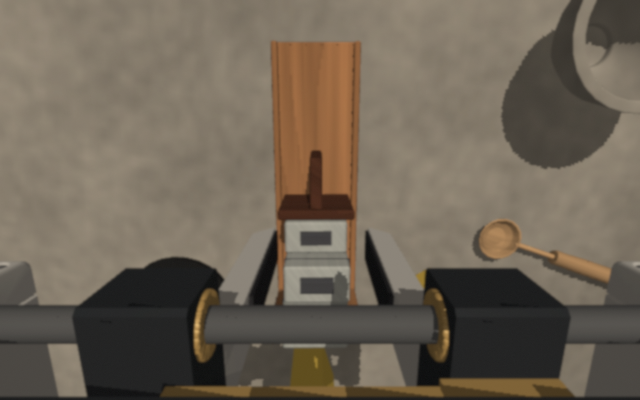

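The stop (316,207) touches the short tin (315,237), which touches the tall tin (318,280). The measured spacings match the tin thicknesses, and the gripper is clear, so I'm handing in.

```bash
python3 -c "
from bench import order; print(order.close_job())"
```

```text
the job is handed in; nothing more can be done
None
```

The job is handed in: the large, tall and short tins stand upright in that order on the rack, snug between the wall and the stop by camera and force check, with the arm clear and 23.7 s used of the 67 s allowed.

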